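# Load the drill jig: push the brass disc into its recess and swing the retainer over it

## Robot

A 6-joint arm with a two-finger parallel gripper is mounted at the origin on the work surface. World frame = base frame: x ahead of the robot, y to its left, z up, the work surface at z = 0. Lengths are in mm, angles in degrees, forces in N, time in s.
With the tool pointing down it reaches from about 350 to 850 mm from the base axis. Payload 8.1 kg.
Tool frame: the origin (TCP) lies midway between the tips of the shut fingers; the grasp point (between the pads) lies 19 mm behind it; z points along the fingers, y is the line along which they close (so a half turn about z gives the same grasp; the last joint's range is limited). The gripper opens to 85 mm and grips with 20 to 120 N. Pads are 22 mm wide; open, the fingers measure 114 mm over their backs; the gripper's body (76 mm by 85 mm) begins 54 mm behind the grasp point. The pads swing forward as they close: fully open they stand 13 mm farther back than shut.
Start: joints at [65.294, 7.471, 85.268, -0, 87.261, -4.893], TCP at [203.348, 564.495, 231.292] pointing down, gripper open.
Joint ranges: [-169.43, 169.43], [-51.17, 129.36], [1.28, 143.12], [-76.62, 256.62], [0, 156.53], [-152.29, 152.29]. Speed limits (degrees/s): [136.94, 136.94, 159.86, 180, 180, 180].

## Interface

Orientations are given as [roll, pitch, yaw] about the fixed x, y, z axes, in that order (R = Rz(yaw) Ry(pitch) Rx(roll)).
In Python, from bench import sense, snapshot, camera_params, hand_in, masks_of, pinpoint gives the robot as it stands.
- The arm moves only by the tool step_arm, never from a script. Its argument "targets" is a list of rows, each an object with "angular": the turn, a rotation vector about the tool's x, y, z scaled (see below), a list of three; "dp": the shift along the tool's x, y, z scaled (see below), a list of three; "fingers": the closure, from 0 (fully open) to 1 (shut). A call has exactly 8 rows; each row is the pose to reach, as a shift and turn from the pose commanded when the call began, along the tool's axes at that moment, turning the shorter way round; what a row does not reach only later rows make up. The controller multiplies each number of a shift by 0.2 m and each number of a turn by 180 degrees. A row lasts 1/8 s, in which the tool goes at most 62.5 mm and 10.7 degrees, less where a joint would pass 70% of its speed; a pose out of reach is approached as far as the arm can. A call with a number of a shift or a turn outside -1 to 1 is refused whole. A call with a gripper value outside its range is refused whole. The fingers move at their own pace and stop on an object; "newtons" is the grip in N (left out, the last holds). Time passes only in rows, so rows that repeat a pose let the fingers close, or fill a call up. It gives the time, the measured TCP pose, the force, the opening and the grip force at its end, in the units of the state.
- sense(): the state, without advancing time (a new reading comes with each control period).
- snapshot(name): name is "scene" or "top"; returns the picture (420x560x3 uint8, blue, green, red); there is no depth.
- camera_params(name): a dict with "vfov" (degrees; the focal length in pixels is half the picture's height over the tangent of half this angle, whatever the lens; pixels are square), "cx", "cy" (the principal point, pixels), "D" ([k1, k2, p1, p2, k3] as OpenCV has them; the pictures are not rectified), "R" (3x3) and "t" (3): a world point X has camera coordinates R X + t. Camera axes: x right, y down, z forward; pixel columns grow to the right and rows downward; lengths in mm; the calibration is good to about 2 mm. A picture is of the moment at which its call begins. camera_params takes no time and is no camera call.
- hand_in(): hands the job in; it is judged then, once.
Trained networks look in the newest picture that a camera, given by its name, has taken for a name from the list of things; names that differ only in an ending like _2 or _b are one class to them, and where a whole thing is asked for, a point or a joint stands for the part that bears it (a point fixed in the world has none). Each returns a list of dicts, best first, with "conf" (0 to 1); they miss things now and then, are a little off and sometimes report something else, mostly with a low value. They report only what shows in the picture. A call takes as long as a camera call.
- masks_of(camera, label): "pixels" (420x560 bool, what is visible of it) and "at" ([column, row] in pixels, amid what is visible of it).
- pinpoint(camera, label): "at" ([column, row] in pixels: a listed point, or the origin of a listed thing).
The state is a dict: "time": time; "joint_pos": joint angles; "qd": joint speeds; "joint_efforts": joint torques, N m; "tool_pos": TCP position; "tcp_rot": TCP orientation; "ft_force": force on the tool from outside, world axes, zero at the start; "wrist_torque": the same for the moment, N m; "finger_gap": finger opening in mm; "grip_force": force on a finger pad.
Only numpy, scipy, OpenCV 4.12 (cv2) and the standard library are available. Lean on these libraries where they do the work, as an engineer would, in place of code of your own. Each camera call takes 0.05 s, during which the arm holds its last target. There are 200 camera calls.

## Task

On the teal drill jig, push the loose brass disc across the top of the jig until it drops into the round recess and lies flat on the recess floor; then push the red swing retainer round to its stop so that it lies over the disc. Only push with the fingertips: do not pick the disc up or push it off the jig, and leave the steel bush and everything else on the bench where they are.

Things in the scene. Friction and masses are not known exactly. Their poses are not given: they have to be found in the camera images.
- jig: The fixture: teal steel base plate, 170 mm (its x) by 350 mm (its y) by 30 mm high, fixed to the bench, its yaw within 0.35 rad of the bench axes. Origin: centre of the underside; z up. The top face, 30 mm above the bench, is flat but for the recess, the pivot boss and the retainer; the bolt marks at the corners are flush.
- recess (a point): Centre of the floor of the round recess (bright floor) in the jig's top, 20 mm towards the jig's -x from its centre. The recess is 51 mm across and 8 mm deep, its floor 22 mm above the bench, open at the top.
- disc: Loose brass disc, 48 mm across, 10 mm thick, about 0.15 kg, lying flat on the jig's top 110 to 140 mm from the recess, towards the jig's +y or -y end; the steel bush stands at the other end. Origin: centre of the underside; z up. Fully home in the recess it stands 2 mm proud of the jig's top, with 1.5 mm play all round.
- retainer (a joint): Angle of the red swing retainer about its upright pivot, in rad. 0: the bar points along the jig's +y, out of the way; grows anticlockwise seen from above; 1.571: hard stop, the bar points along the jig's -x, over the recess. Other stop -0.6; starts between -0.5 and 0.05. It stays where it is left; friction at the pin takes a push of 1 to 1.5 N.
- retainer_pin (a point): Centre of the top of the black upright pin on the retainer's free end, made to be pushed sideways: 14 mm across, 70 mm from the pivot, rising from the bar to 45 mm above the jig's top (75 mm above the bench). The bar is 18 mm wide, 79 mm long from the pivot, and runs 5 to 15 mm above the jig's top: it clears a disc fully home, not one on the top.
- pivot (a point): The retainer's pivot axis at the level of the jig's top, 55 mm from the jig's centre towards the jig's +x; so 75 mm from the recess centre. The pivot head is 24 mm across and 18 mm high.
- bush: Steel drill bush (ring), 40 mm outside, 22 mm bore, 28 mm high, standing loose on the jig's top at the end where the disc is not, clear of the retainer's swing. Leave it alone. Origin: centre of the underside.
- gauge: Steel block, 35 x 90 x 45 mm high, beyond the jig. Leave it alone. Origin: centre of the underside.
- drift: Brass rod with two collars, 130 mm long, 28 mm thick, lying beyond the jig. Leave it alone. Origin: underside, middle.
- dish: Brass bowl, 120 mm across, 40 mm high, beyond the jig. Leave it alone. Origin: centre of the underside.
- dieset: Small teal die base, 100 x 140 x 30 mm, with two steel pillars to 80 mm high, beyond the jig on the right. Leave it alone. Origin: centre of the underside.
- driver: Screwdriver with red handle, lying right of the jig. Leave it alone. Origin: on its underside.
- oil: Green can, 60 mm across, 110 mm high, right of the jig. Leave it alone. Origin: centre of the underside.

How it is judged:
By the outcome, as a careful person would: the job done as asked, in the order asked, and still so for the second after the job is handed in, with the robot touching nothing.
It also fails if it takes over 64 s, if anything falls off the work surface, if the arm or the gripper's body presses on something with over 40 N, if the wrist force passes 120 N, or if a joint passes its speed limit or range.

## Working session

There is one attempt and no reset: what is moved stays moved. The work goes in short steps, Python scripts to look and compute and a tool call to move; the robot and the scene stay as the last step left them, time stands still between calls to the robot, and variables do not carry over. Pictures are saved under pics/ and viewed, at most 10 in all, crops included, and the job is handed in when it is done.

Besides the shell and the picture viewer there is one more tool, called in YAML: its name, and indented under it one key for each argument. step_arm: Moves the arm, as the interface text tells. Its arguments: {"type":"object","properties":{"targets":{"type":"array","items":{"type":"object","properties":{"angular":{"type":"array","items":{"type":"number","minimum":-1,"maximum":1}},"dp":{"type":"array","items":{"type":"number","minimum":-1,"maximum":1}},"fingers":{"type":"number"}}}},"newtons":{"type":"number"}},"required":["targets"]}

```bash
mkdir -p pics
cat > h.py <<'E'
import numpy as np, cv2
from bench import *
def ray(cam,uv):
    p=camera_params(cam); f=210/np.tan(np.radians(p['vfov'])/2)
    K=np.array([[f,0,p['cx']],[0,f,p['cy']],[0,0,1.]])
    n=cv2.undistortPoints(np.array([[uv]],float),K,np.array(p['D'],float))[0,0]
    R=np.array(p['R']);t=np.array(p['t'])
    return -R.T@t, R.T@np.array([n[0],n[1],1])
def at(cam,uv,z):
    c,d=ray(cam,uv); return (c+d*(z-c[2])/d[2])[:2]
def proj(cam,X):
    p=camera_params(cam); f=210/np.tan(np.radians(p['vfov'])/2)
    K=np.array([[f,0,p['cx']],[0,f,p['cy']],[0,0,1.]])
    return cv2.projectPoints(np.array([X],float),cv2.Rodrigues(np.array(p['R'],float))[0],np.array(p['t'],float),K,np.array(p['D'],float))[0][0,0]
Z=dict(jig=0,recess=22,disc=30,retainer_pin=75,pivot=30,bush=30)
def look(names,cams=('top','scene')):
    for c in cams:
        for n in names:
            print(c,n,[(round(r['conf'],2),np.round(r['at']).tolist(),np.round(at(c,r['at'],Z[n]),1).tolist()) for r in pinpoint(c,n)[:2]])
E
python3 - <<'E'
from h import *
for c in('top','scene'): cv2.imwrite(f'pics/{c}0.png',snapshot(c)); print(c,np.round(ray(c,(280,210))[0]))
look(list(Z)); s=sense(); print(s['tool_pos'],s['tcp_rot'],s['time'],s['finger_gap'])
E
```

```text
top [ 472.  -86. 1213.]
scene [1315.   60.  692.]
top jig [(0.98, [237.0, 252.0], [525.0, 7.6])]
top recess [(0.76, [240.0, 263.0], [495.1, 0.3])]
top disc [(0.49, [190.0, 272.0], [474.7, 124.7])]
top retainer_pin [(0.64, [202.0, 240.0], [551.5, 88.9])]
top pivot [(0.61, [229.0, 233.0], [573.3, 25.7])]
top bush [(0.64, [285.0, 250.0], [527.6, -116.5])]
scene jig [(0.64, [322.0, 222.0], [516.0, 6.4]), (0.27, [166.0, 177.0], [400.9, -483.2])]
scene recess [(0.97, [326.0, 212.0], [501.7, 14.7])]
scene disc [(0.48, [364.0, 206.0], [465.7, 110.1])]
scene retainer_pin [(0.84, [361.0, 214.0], [557.4, 100.7])]
scene pivot [(0.92, [330.0, 232.0], [582.9, 33.0])]
scene bush [(0.65, [276.0, 211.0], [531.6, -113.7])]
[203.34333921 564.51741876 231.35293637] [ 1.79995655e+02 -5.42690100e-04  1.60189309e+02] 0.7 85.38528047465998
```

```bash
python3 -c "
import cv2,numpy as np
a=cv2.imread('pics/top0.png');b=cv2.imread('pics/scene0.png')
cv2.imwrite('pics/t.png',a);print(a.shape)"
```

```text
(420, 560, 3)
```

View pics/top0.png

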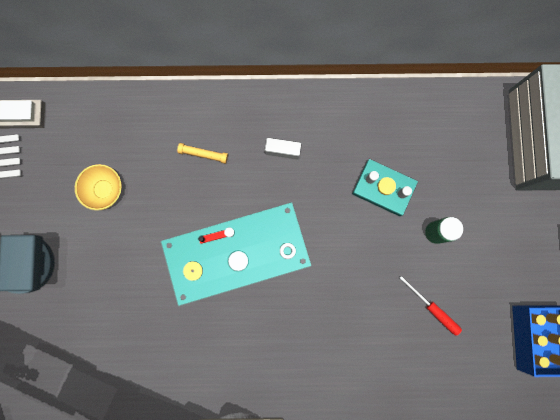

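View pics/scene0.png

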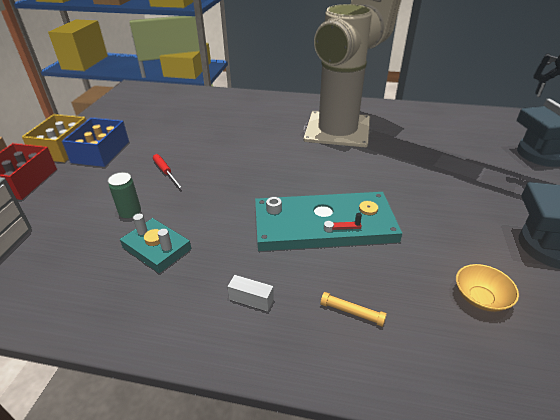

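The top picture shows the jig tilted: disc at (193,271), recess (238,261), pivot (229,232), pin (203,240) and bush (288,251). The scene picture agrees, with the retainer clear of the disc's path. Next I'll refine the positions by segmentation.

```bash
cat >> h.py <<'E'
def jigpose(im,cam='top'):
    """fit jig frame: centroid+angle of teal top-face outline (top camera)"""
    hsv=cv2.cvtColor(im,cv2.COLOR_BGR2HSV)
    m=cv2.inRange(hsv,(80,100,60),(95,255,255)); 
    cs=max(cv2.findContours(m,0,cv2.CHAIN_APPROX_NONE)[0],key=cv2.contourArea)
    w=np.array([at(cam,p[0],30) for p in cs],np.float32)
    (c,s,a)=cv2.minAreaRect(w); return np.array(c),s,a
def blob(cam,name,z,im=None):
    m=masks_of(cam,name)
    if not m: return None
    v,u=np.nonzero(m[0]['pixels']); return np.array([u.mean(),v.mean()]),at(cam,(u.mean(),v.mean()),z),len(u),m[0]['conf']
E
python3 - <<'E'
from h import *
im=snapshot('top'); snapshot('scene')
print(jigpose(im))
for c in('top','scene'):
    for n,z in(('disc',40),('recess',30),('bush',58),('retainer',43)): print(c,n,blob(c,n,z))
cv2.imwrite('pics/c1.png',cv2.resize(im[190:320,140:330],None,fx=4,fy=4,interpolation=cv2.INTER_CUBIC))
E
```

```text
(array([521.36853027,   9.98197937]), (168.48394775390625, 348.1170959472656), 15.93830394744873)
top disc (array([193.14552239, 270.35820896]), array([478.19773816, 115.76590055]), 268, 0.62)
top recess (array([235.75627032, 252.63934046]), array([521.85020587,   9.23760183]), 8612, 0.96)
top bush (array([286.91612903, 250.7483871 ]), array([ 523.84560247, -120.54124198]), 155, 0.61)
top retainer (array([216.72992701, 235.04379562]), array([566.37460738,  56.32276124]), 274, 0.65)
scene disc (array([367.99009901, 207.37128713]), array([484.11967413, 118.61748893]), 202, 0.73)
scene recess (array([324.9427458 , 222.28132494]), array([551.39600411,  16.19838375]), 6672, 0.86)
scene bush None
scene retainer (array([343.83480826, 224.02359882]), array([564.12685455,  62.84805036]), 339, 0.81)
```

View pics/c1.png

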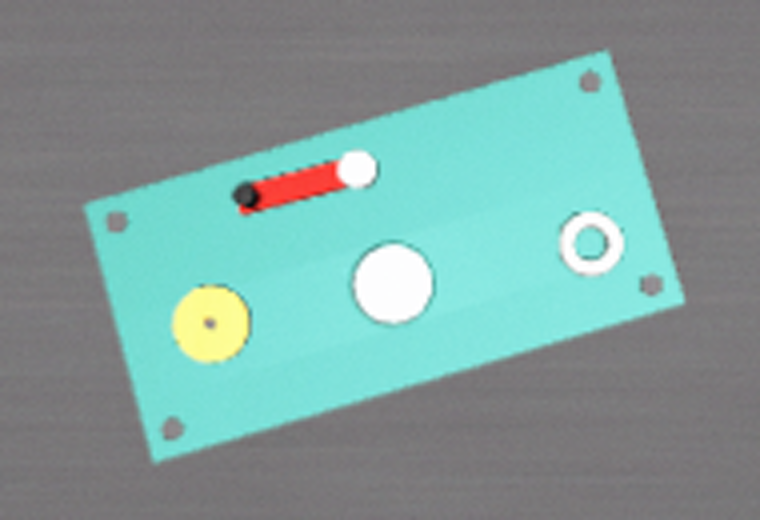

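Run:
```python
from h import *
im=snapshot('top'); hsv=cv2.cvtColor(im,cv2.COLOR_BGR2HSV)
def cen(m,lo):
    n,l,s,c=cv2.connectedComponentsWithStats(m); i=[k for k in range(1,n) if s[k,4]>lo and 160<c[k][0]<310 and 205<c[k][1]<305]
    return [(c[k],s[k,4]) for k in i]
for c,n in cen(cv2.inRange(hsv,(20,60,100),(35,255,255)),80): print('disc',c,n,at('top',c,40))
for c,n in cen(cv2.inRange(hsv,(0,0,170),(180,40,255)),40): print('white',c,n,at('top',c,22),at('top',c,30),at('top',c,48),at('top',c,58))
for c,n in cen(cv2.inRange(hsv,(0,0,0),(180,255,60)),10): print('dark',c,n,at('top',c,75))
C=np.array([521.4,10]);a=np.radians(15.94);ex=np.array([np.cos(a),np.sin(a)]);ey=np.array([-ex[1],ex[0]])
print('recess',C-20*ex,'pivot',C+55*ex,ex,ey)
```

```text
disc [192.52205882 270.55147059] 272 [477.73343205 117.33014694]
white [228.87142857 231.84285714] 70 [575.99230576  27.56036422] [575.29074686  26.79575763] [573.71223932  25.0753928 ] [572.83529068  24.11963456]
white [287.21678322 250.48251748] 143 [ 526.14881032 -122.39229969] [ 525.78201957 -122.14976631] [ 524.95674038 -121.60406618] [ 524.49825195 -121.30089944]
white [237.73355263 260.64144737] 304 [501.66400351   4.85412853] [501.46166218   4.24202578] [501.00639418   2.8647946 ] [500.75346751   2.09966616]
recess [502.16900369   4.50738852] pivot [574.28523986  25.10468157] [0.96154982 0.27463057] [-0.27463057  0.96154982]
```

step_arm:
  targets:
    - {"dp": [-0.96,-0.72,0],"angular": [0,0,0.323],"fingers": 0.7}
    - {"dp": [-0.96,-0.72,0],"angular": [0,0,0.323],"fingers": 0.7}
    - {"dp": [-0.96,-0.72,0],"angular": [0,0,0.323],"fingers": 0.7}
    - {"dp": [-0.96,-0.72,0],"angular": [0,0,0.323],"fingers": 0.7}
    - {"dp": [-0.96,-0.72,0],"angular": [0,0,0.323],"fingers": 0.7}
    - {"dp": [-0.96,-0.72,0],"angular": [0,0,0.323],"fingers": 0.7}
    - {"dp": [-0.96,-0.72,0],"angular": [0,0,0.323],"fingers": 0.7}
    - {"dp": [-0.96,-0.72,0],"angular": [0,0,0.323],"fingers": 0.7}

```text
time: 2.25
tool_pos: [335.1, 364.1, 231.3]
tcp_rot: [180.0, -0.0, 102.2]
ft_force: [0.5, 0.5, -0.5]
finger_gap: 25.4
grip_force: 0.0
```

step_arm:
  targets:
    - {"dp": [-0.95,0.437,0.65]}
    - {"dp": [-0.95,0.437,0.65]}
    - {"dp": [-0.95,0.437,0.65]}
    - {"dp": [-0.95,0.437,0.65]}
    - {"dp": [-0.95,0.437,0.65]}
    - {"dp": [-0.95,0.437,0.65]}
    - {"dp": [-0.95,0.437,0.65]}
    - {"dp": [-0.95,0.437,0.65]}

```text
validation failed for argument at $.ta...
```

step_arm:
  targets:
    - {"dp": [-0.167,0,0.1]}
    - {"dp": [-0.167,0,0.2]}
    - {"dp": [-0.167,0,0.29]}
    - {"dp": [-0.167,0,0.29]}
    - {"dp": [-0.167,0,0.29]}
    - {"dp": [-0.167,0,0.29]}
    - {"dp": [-0.167,0,0.29]}
    - {"dp": [-0.167,0,0.29]}

```text
validation failed for argument at $.ta...
```

Run:
```python
from h import *
im=snapshot('top'); s=snapshot('scene'); print(sense()['tool_pos'])
a=cv2.resize(im[190:320,140:330],None,fx=3,fy=3,interpolation=cv2.INTER_CUBIC)
b=cv2.resize(s[140:260,240:420],(570,380),interpolation=cv2.INTER_CUBIC)[:205]
b=cv2.resize(s[160:250,280:420],(320,206),interpolation=cv2.INTER_CUBIC)
cv2.imwrite('pics/c2.png',np.vstack([a,np.hstack([b,np.zeros((206,250,3),np.uint8)])]))
```

```text
[335.02524544 364.08760937 231.26626104]
```

View pics/c2.png

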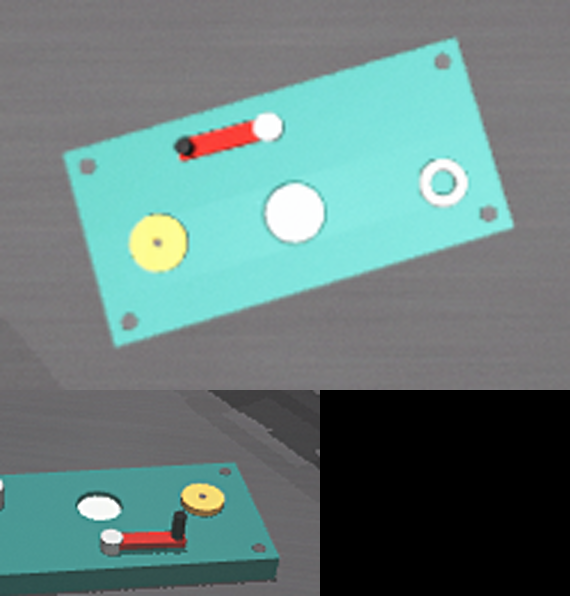

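The picture shows the scene unchanged and the arm not yet moved. The calls were refused because every row needs all three fields.

step_arm:
  targets:
    - {"dp": [-0.95,0.437,0.65],"angular": [0,0,0],"fingers": 0.7}
    - {"dp": [-0.95,0.437,0.65],"angular": [0,0,0],"fingers": 0.7}
    - {"dp": [-0.95,0.437,0.65],"angular": [0,0,0],"fingers": 0.7}
    - {"dp": [-0.95,0.437,0.65],"angular": [0,0,0],"fingers": 0.7}
    - {"dp": [-0.95,0.437,0.65],"angular": [0,0,0],"fingers": 0.7}
    - {"dp": [-0.95,0.437,0.65],"angular": [0,0,0],"fingers": 0.7}
    - {"dp": [-0.95,0.437,0.65],"angular": [0,0,0],"fingers": 0.7}
    - {"dp": [-0.95,0.437,0.65],"angular": [0,0,0],"fingers": 0.7}

```text
time: 3.35
tool_pos: [460.4, 197.5, 102.3]
tcp_rot: [179.9, -0.0, 102.2]
ft_force: [0.4, 0.3, 0.3]
finger_gap: 25.6
grip_force: 0.0
```

step_arm:
  targets:
    - {"dp": [-0.167,0,0.1],"angular": [0,0,0],"fingers": 0.7}
    - {"dp": [-0.167,0,0.2],"angular": [0,0,0],"fingers": 0.7}
    - {"dp": [-0.167,0,0.28],"angular": [0,0,0],"fingers": 0.7}
    - {"dp": [-0.167,0,0.28],"angular": [0,0,0],"fingers": 0.7}
    - {"dp": [-0.167,0,0.28],"angular": [0,0,0],"fingers": 0.7}
    - {"dp": [-0.167,0,0.28],"angular": [0,0,0],"fingers": 0.7}
    - {"dp": [-0.167,0,0.28],"angular": [0,0,0],"fingers": 0.7}
    - {"dp": [-0.167,0,0.28],"angular": [0,0,0],"fingers": 0.7}

```text
time: 4.35
tool_pos: [467.5, 163.8, 45.6]
tcp_rot: [180.0, 0.0, 102.0]
ft_force: [0.2, 0.1, -0.6]
finger_gap: 25.2
grip_force: 0.0
```

Run:
```python
from h import *
im=snapshot('top'); s=snapshot('scene'); print(sense()['tool_pos'])
a=cv2.resize(im[190:320,140:330],None,fx=3,fy=3,interpolation=cv2.INTER_CUBIC)
b=cv2.resize(s[140:250,310:420],(390,390),interpolation=cv2.INTER_CUBIC)
cv2.imwrite('pics/c3.png',np.hstack([a,b])[:,:800])
```

```text
[467.38840566 163.71902907  45.45782618]
```

View pics/c3.png

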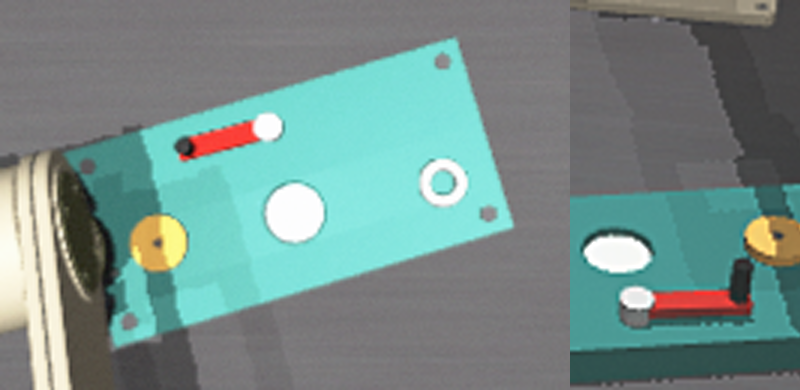

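The gripper stands over the jig's +y end, behind the disc at (192,271), with the path to the recess clear. I'll lower to push height.

step_arm:
  targets:
    - {"dp": [0,0,0.02],"angular": [0,0,0],"fingers": 0.7}
    - {"dp": [0,0,0.04],"angular": [0,0,0],"fingers": 0.7}
    - {"dp": [0,0,0.055],"angular": [0,0,0],"fingers": 0.7}
    - {"dp": [0,0,0.06],"angular": [0,0,0],"fingers": 0.7}
    - {"dp": [0,0,0.065],"angular": [0,0,0],"fingers": 0.7}
    - {"dp": [0,0,0.07],"angular": [0,0,0],"fingers": 0.7}
    - {"dp": [0,0,0.073],"angular": [0,0,0],"fingers": 0.7}
    - {"dp": [0,0,0.073],"angular": [0,0,0],"fingers": 0.7}

```text
time: 5.45
tool_pos: [467.2, 163.7, 30.7]
tcp_rot: [-180.0, 0.0, 102.0]
ft_force: [0.3, 0.5, 0.7]
finger_gap: 25.2
grip_force: 0.0
```

step_arm:
  targets:
    - {"dp": [0,0,0.002],"angular": [0,0,0],"fingers": 0.7}
    - {"dp": [0,0,0.004],"angular": [0,0,0],"fingers": 0.7}
    - {"dp": [0,0,0.006],"angular": [0,0,0],"fingers": 0.7}
    - {"dp": [0,0,0.008],"angular": [0,0,0],"fingers": 0.7}
    - {"dp": [0,0,0.01],"angular": [0,0,0],"fingers": 0.7}
    - {"dp": [0,0,0.01],"angular": [0,0,0],"fingers": 0.7}
    - {"dp": [0,0,0.01],"angular": [0,0,0],"fingers": 0.7}
    - {"dp": [0,0,0.01],"angular": [0,0,0],"fingers": 0.7}

```text
time: 6.45
tool_pos: [467.4, 163.7, 29.9]
tcp_rot: [-180.0, 0.0, 102.1]
ft_force: [-6.2, -1.7, 13.6]
finger_gap: 25.3
grip_force: 6.8
```

Contact is at TCP z≈30. I'll raise 4 mm and push.

step_arm:
  targets:
    - {"dp": [0,0,-0.02],"angular": [0,0,0],"fingers": 0.7}
    - {"dp": [-0.05,0.001,-0.021],"angular": [0,0,0],"fingers": 0.7}
    - {"dp": [-0.1,0.001,-0.021],"angular": [0,0,0],"fingers": 0.7}
    - {"dp": [-0.16,0.001,-0.021],"angular": [0,0,0],"fingers": 0.7}
    - {"dp": [-0.22,0.002,-0.021],"angular": [0,0,0],"fingers": 0.7}
    - {"dp": [-0.28,0.002,-0.021],"angular": [0,0,0],"fingers": 0.7}
    - {"dp": [-0.33,0.002,-0.021],"angular": [0,0,0],"fingers": 0.7}
    - {"dp": [-0.35,0.002,-0.021],"angular": [0,0,0],"fingers": 0.7}

```text
time: 7.45
tool_pos: [482.4, 94.6, 32.8]
tcp_rot: [-180.0, -0.0, 102.0]
ft_force: [-0.5, 1.8, 0.4]
finger_gap: 25.4
grip_force: 0.5
```

Run:
```python
from h import *
im=snapshot('top'); s=snapshot('scene'); print(sense()['tool_pos'])
for c in('top','scene'): print(blob(c,'disc',40))
a=cv2.resize(im[190:320,140:330],None,fx=2,fy=2,interpolation=cv2.INTER_CUBIC)
b=cv2.resize(s[150:260,290:410],(420,385),interpolation=cv2.INTER_CUBIC)
cv2.imwrite('pics/c4.png',np.hstack([cv2.copyMakeBorder(a,0,125,0,0,0),b]))
```

```text
[482.35522728  94.85076852  32.85831569]
(array([216.80540541, 265.6972973 ]), array([489.14994526,  56.25646153]), 185, 0.57)
(array([346.28865979, 207.63402062]), array([495.61492434,  64.18381962]), 194, 0.67)
```

View pics/c4.png

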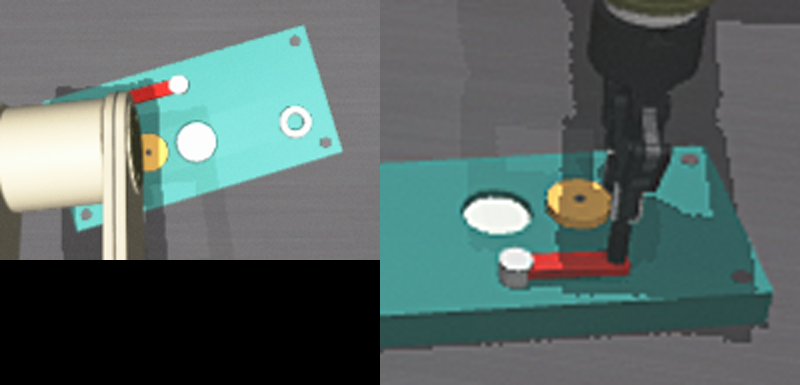

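The disc sits centred ahead of the fingers at (217,266), on line to the recess. I'll keep pushing.

step_arm:
  targets:
    - {"dp": [-0.03,0,0],"angular": [0,0,0],"fingers": 0.7}
    - {"dp": [-0.065,0,0],"angular": [0,0,0],"fingers": 0.7}
    - {"dp": [-0.1,0,0],"angular": [0,0,0],"fingers": 0.7}
    - {"dp": [-0.13,0,0],"angular": [0,0,0],"fingers": 0.7}
    - {"dp": [-0.16,0,0],"angular": [0,0,0],"fingers": 0.7}
    - {"dp": [-0.18,0,0],"angular": [0,0,0],"fingers": 0.7}
    - {"dp": [-0.2,0,0],"angular": [0,0,0],"fingers": 0.7}
    - {"dp": [-0.22,0,0],"angular": [0,0,0],"fingers": 0.7}

```text
time: 8.65
tool_pos: [491.5, 52.1, 32.9]
tcp_rot: [180.0, -0.0, 102.1]
ft_force: [0.0, 0.8, 0.3]
finger_gap: 25.9
grip_force: 0.4
```

step_arm:
  targets:
    - {"dp": [-0.015,0,0],"angular": [0,0,0],"fingers": 0.7}
    - {"dp": [-0.03,0,0],"angular": [0,0,0],"fingers": 0.7}
    - {"dp": [-0.045,0,0],"angular": [0,0,0],"fingers": 0.7}
    - {"dp": [-0.06,0,0],"angular": [0,0,0],"fingers": 0.7}
    - {"dp": [-0.07,0,0],"angular": [0,0,0],"fingers": 0.7}
    - {"dp": [-0.08,0,0],"angular": [0,0,0],"fingers": 0.7}
    - {"dp": [-0.085,0,0],"angular": [0,0,0],"fingers": 0.7}
    - {"dp": [-0.085,0,0],"angular": [0,0,0],"fingers": 0.7}

```text
time: 9.65
tool_pos: [495.0, 35.6, 32.9]
tcp_rot: [-180.0, 0.0, 102.0]
ft_force: [-0.4, 0.1, 0.0]
finger_gap: 25.8
grip_force: 0.0
```

Run:
```python
from h import *
im=snapshot('top'); s=snapshot('scene'); print(sense()['tool_pos'],sense()['ft_force'])
for c in('top','scene'): print(blob(c,'disc',32))
a=cv2.resize(im[190:320,140:330],None,fx=2,fy=2,interpolation=cv2.INTER_CUBIC)
b=cv2.resize(s[150:260,290:410],(420,385),interpolation=cv2.INTER_CUBIC)
cv2.imwrite('pics/c5.png',np.hstack([cv2.copyMakeBorder(a,0,125,0,0,0),b]))
```

```text
[495.02998193  35.63209728  32.91419627] [ 0.59848771 -0.09301171  0.19016704]
(array([ 98.07744734, 186.81164808]), array([696.10301195, 365.12894632]), 1614, 0.56)
(array([323.18285714, 209.98857143]), array([506.44515335,   6.47778235]), 175, 0.61)
```

View pics/c5.png

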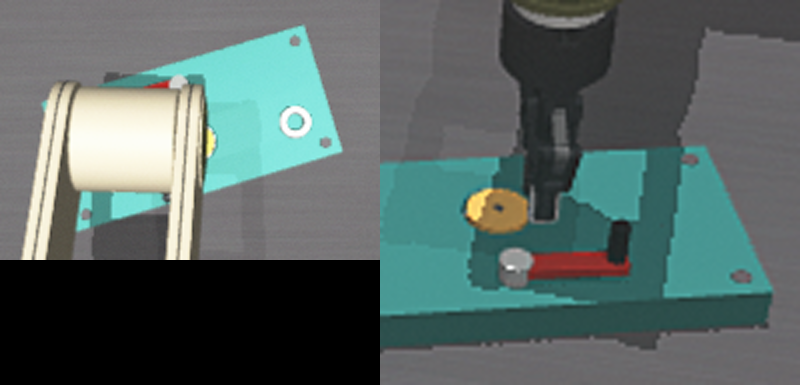

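The disc is off the jig's top surface and over the recess, at about (323,210) in the scene view. I need a clear view to judge whether it is flat. I'll back off, turning the tool for the retainer on the way.

step_arm:
  targets:
    - {"dp": [0.05,0,-0.05],"angular": [0,0,0],"fingers": 0.7}
    - {"dp": [0.12,0,-0.3],"angular": [0,0,0],"fingers": 0.7}
    - {"dp": [0.3,0,-0.5],"angular": [0,0,0.06],"fingers": 0.88}
    - {"dp": [0.6,0,-0.6],"angular": [0,0,0.12],"fingers": 0.88}
    - {"dp": [0.8,0,-0.6],"angular": [0,0,0.18],"fingers": 0.88}
    - {"dp": [1.0,0,-0.6],"angular": [0,0,0.24],"fingers": 0.88}
    - {"dp": [1.0,0,-0.6],"angular": [0,0,0.3],"fingers": 0.88}
    - {"dp": [1.0,0,-0.6],"angular": [0,0,0.36],"fingers": 0.88}

```text
time: 10.85
tool_pos: [452.7, 232.6, 153.7]
tcp_rot: [180.0, -0.0, 38.8]
ft_force: [0.1, 0.3, 0.8]
finger_gap: 10.5
grip_force: 0.0
```

Run:
```python
from h import *
im=snapshot('top'); s=snapshot('scene'); S=sense();print(S['tool_pos'],S['tcp_rot'],S['joint_pos'],S['finger_gap'])
for c in('top','scene'): print(c,blob(c,'disc',32))
look(['retainer_pin','pivot','bush'],['top'])
hsv=cv2.cvtColor(im,cv2.COLOR_BGR2HSV); m=cv2.inRange(hsv,(20,60,80),(35,255,255)); m[:, :215]=0;m[:,260:]=0;m[:240]=0;m[290:]=0
v,u=np.nonzero(m);print('disc',u.mean(),v.mean(),len(u),at('top',(u.mean(),v.mean()),32))
a=cv2.resize(im[200:300,180:270],(400,444),interpolation=cv2.INTER_CUBIC)
b=cv2.resize(s[190:240,290:380],(400,222),interpolation=cv2.INTER_CUBIC)
cv2.imwrite('pics/c6.png',np.hstack([a,cv2.copyMakeBorder(b,0,222,0,0,0)]))
```

```text
[452.93362985 232.10810472 153.59130629] [ 1.79998981e+02 -3.62913552e-02  3.89654700e+01] [ 2.13521270e+01 -3.84384708e+00  1.05050574e+02  1.02057538e-02
  7.87583744e+01  7.23846707e+01] 10.034433520018679
top (array([ 97.94110196, 186.72324256]), array([696.33953723, 365.48929717]), 1579, 0.64)
scene (array([326.55691664, 221.79518972]), array([551.10506711,  20.07028205]), 6694, 0.69)
top retainer_pin [(0.75, [200.0, 239.0], [554.5, 92.8])]
top pivot [(0.94, [228.0, 233.0], [571.8, 28.8])]
top bush [(0.75, [105.0, 189.0], [691.3, 348.1]), (0.47, [284.0, 252.0], [521.0, -113.9])]
disc 237.12313432835822 260.54477611940297 268 [501.67428985   5.63973341]
```

View pics/c6.png

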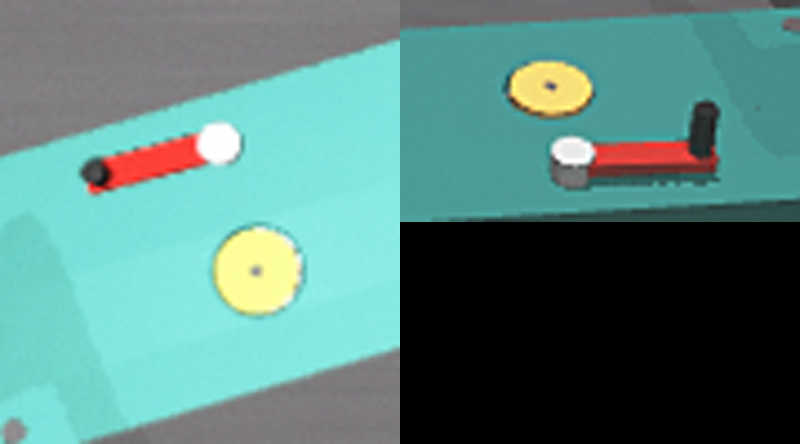

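The disc is concentric in the recess at (237,260.5) with a thin floor crescent visible, and no side wall shows in the scene view, so it is home. The retainer is at θ≈0, pin (201,239). Now I'll go behind the pin on the jig's +x side.

step_arm:
  targets:
    - {"dp": [0.142,0.927,0],"angular": [0,0,0.118],"fingers": 0.88}
    - {"dp": [0.142,0.927,0],"angular": [0,0,0.118],"fingers": 0.88}
    - {"dp": [0.142,0.927,0],"angular": [0,0,0.118],"fingers": 0.88}
    - {"dp": [0.142,0.927,0],"angular": [0,0,0.118],"fingers": 0.88}
    - {"dp": [0.142,0.927,0.2],"angular": [0,0,0.118],"fingers": 0.88}
    - {"dp": [0.142,0.927,0.4],"angular": [0,0,0.118],"fingers": 0.88}
    - {"dp": [0.142,0.927,0.5],"angular": [0,0,0.118],"fingers": 0.88}
    - {"dp": [0.142,0.927,0.5],"angular": [0,0,0.118],"fingers": 0.88}

```text
time: 12.2
tool_pos: [590.5, 105.5, 51.3]
tcp_rot: [-179.9, 0.2, 17.9]
ft_force: [-0.0, 0.3, 0.9]
finger_gap: 10.3
grip_force: 0.0
```

Run:
```python
from h import *
S=sense();print(S['tool_pos'],S['tcp_rot'][2])
p=S['tool_pos'][:2]; y0=np.radians(S['tcp_rot'][2])
tx=np.array([np.cos(y0),np.sin(y0)]);ty=np.array([np.sin(y0),-np.cos(y0)])
piv=np.array([574.3,25.1])
for th in [0,10,20,30,40,50,60,70,80,90,92]:
    a=np.radians(15.94+th); t=-np.array([np.cos(a),np.sin(a)]); u=np.array([-np.sin(a),np.cos(a)])
    q=piv+70*u-15.9*t; d=q-p
    print(th,q.round(1),np.round([d@tx/200,d@ty/200],3),'turn',round(-(15.94+th-S['tcp_rot'][2])/180,3))
```

```text
[590.4807468  105.47357482  51.34920418] 17.878247952828826
0 [570.4  96.8] [-0.109  0.011] turn 0.011
10 [558.  95.] [-0.171 -0.   ] turn -0.045
20 [546.1  91.1] [-0.233  0.   ] turn -0.1
30 [535.1  85.2] [-0.295  0.011] turn -0.156
40 [525.2  77.5] [-0.354  0.033] turn -0.211
50 [516.9  68.2] [-0.408  0.065] turn -0.267
60 [510.3  57.5] [-0.455  0.105] turn -0.323
70 [505.6  45.9] [-0.495  0.153] turn -0.378
80 [503.   33.7] [-0.526  0.207] turn -0.434
90 [502.6  21.2] [-0.547  0.266] turn -0.489
92 [502.8  18.7] [-0.55   0.279] turn -0.5
```

step_arm:
  targets:
    - {"dp": [-0.06,0.008,0],"angular": [0,0,0.011],"fingers": 0.88}
    - {"dp": [-0.109,0.011,0],"angular": [0,0,0.011],"fingers": 0.88}
    - {"dp": [-0.152,0.003,0],"angular": [0,0,-0.028],"fingers": 0.88}
    - {"dp": [-0.196,0,0],"angular": [0,0,-0.067],"fingers": 0.88}
    - {"dp": [-0.239,0.001,0],"angular": [0,0,-0.106],"fingers": 0.88}
    - {"dp": [-0.283,0.008,0],"angular": [0,0,-0.145],"fingers": 0.88}
    - {"dp": [-0.325,0.021,0],"angular": [0,0,-0.183],"fingers": 0.88}
    - {"dp": [-0.354,0.033,0],"angular": [0,0,-0.211],"fingers": 0.88}

```text
time: 13.2
tool_pos: [526.7, 77.5, 54.4]
tcp_rot: [179.9, -0.1, 56.0]
ft_force: [-1.1, 2.2, 0.9]
finger_gap: 10.2
grip_force: 1.1
```

Run:
```python
from h import *
im=snapshot('top');s=snapshot('scene')
look(['retainer_pin','pivot'])
S=sense();print(S['tool_pos'],S['tcp_rot'][2],S['ft_force'])
p=S['tool_pos'][:2]; y0=np.radians(15.94+40)
tx=np.array([np.cos(y0),np.sin(y0)]);ty=np.array([np.sin(y0),-np.cos(y0)])
piv=np.array([574.3,25.1])
for th in [47,54,61,68,75,80,85,90,92,94]:
    a=np.radians(15.94+th); t=-np.array([np.cos(a),np.sin(a)]); u=np.array([-np.sin(a),np.cos(a)])
    q=piv+70*u-15.9*t; d=q-p
    print(th,q.round(1),np.round([d@tx/200,d@ty/200],3),'turn',round(-(th-40)/180,3))
cv2.imwrite('pics/c7.png',cv2.resize(s[160:260,260:410],(720,480),interpolation=cv2.INTER_CUBIC))
```

```text
top retainer_pin [(0.5, [213.0, 256.0], [513.6, 62.1]), (0.17, [237.0, 254.0], [517.3, 1.6])]
top pivot [(0.63, [229.0, 232.0], [573.9, 27.0])]
scene retainer_pin [(0.76, [347.0, 201.0], [514.1, 64.4])]
scene pivot [(0.66, [326.0, 231.0], [582.9, 23.0])]
[527.11489471  77.17912993  53.42549672] 55.698878028074745 [ 0.07645649  0.09140994 -0.48612269]
47 [519.2  71.1] [-0.047 -0.016] turn -0.039
54 [514.  64.] [-0.091 -0.018] turn -0.078
61 [509.7  56.4] [-0.135 -0.014] turn -0.117
68 [506.4  48.3] [-0.178 -0.005] turn -0.156
75 [504.   39.8] [-0.219  0.009] turn -0.194
80 [503.   33.7] [-0.248  0.022] turn -0.222
85 [502.6  27.4] [-0.275  0.038] turn -0.25
90 [502.6  21.2] [-0.301  0.055] turn -0.278
92 [502.8  18.7] [-0.31   0.063] turn -0.289
94 [503.1  16.2] [-0.32   0.071] turn -0.3
```

View pics/c7.png

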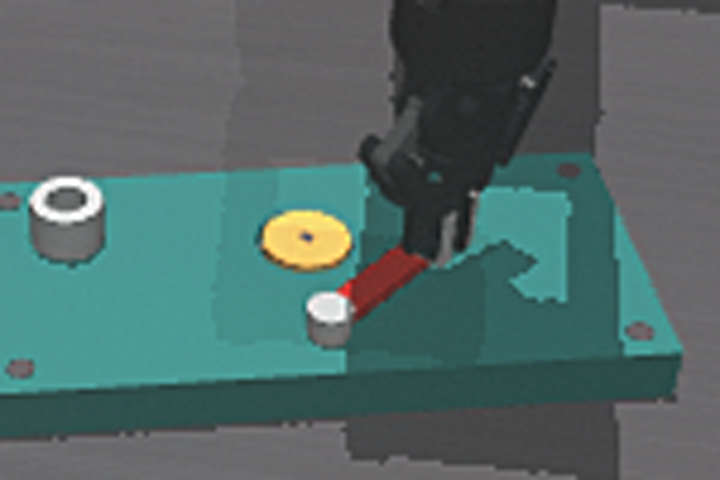

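The retainer has swung about 40° ahead of the fingers and the disc at (305,240) in the crop is flush. I'll continue.

step_arm:
  targets:
    - {"dp": [-0.025,-0.009,0],"angular": [0,0,-0.02],"fingers": 0.88}
    - {"dp": [-0.047,-0.016,0],"angular": [0,0,-0.039],"fingers": 0.88}
    - {"dp": [-0.091,-0.018,0],"angular": [0,0,-0.078],"fingers": 0.88}
    - {"dp": [-0.135,-0.014,0],"angular": [0,0,-0.117],"fingers": 0.88}
    - {"dp": [-0.178,-0.005,0],"angular": [0,0,-0.156],"fingers": 0.88}
    - {"dp": [-0.219,0.009,0],"angular": [0,0,-0.194],"fingers": 0.88}
    - {"dp": [-0.248,0.022,0],"angular": [0,0,-0.222],"fingers": 0.88}
    - {"dp": [-0.248,0.022,0],"angular": [0,0,-0.222],"fingers": 0.88}

```text
time: 14.5
tool_pos: [502.7, 33.5, 53.0]
tcp_rot: [180.0, 0.0, 95.6]
ft_force: [0.1, 0.3, -0.6]
finger_gap: 10.0
grip_force: 0.0
```

step_arm:
  targets:
    - {"dp": [-0.012,-0.001,0],"angular": [0,0,-0.01],"fingers": 0.88}
    - {"dp": [-0.024,-0.002,0],"angular": [0,0,-0.02],"fingers": 0.88}
    - {"dp": [-0.036,-0.003,0],"angular": [0,0,-0.03],"fingers": 0.88}
    - {"dp": [-0.048,-0.004,0],"angular": [0,0,-0.04],"fingers": 0.88}
    - {"dp": [-0.056,-0.005,0],"angular": [0,0,-0.05],"fingers": 0.88}
    - {"dp": [-0.062,-0.006,0],"angular": [0,0,-0.056],"fingers": 0.88}
    - {"dp": [-0.066,-0.006,0],"angular": [0,0,-0.056],"fingers": 0.88}
    - {"dp": [-0.066,-0.006,0],"angular": [0,0,-0.056],"fingers": 0.88}

```text
time: 15.5
tool_pos: [502.4, 21.2, 52.8]
tcp_rot: [-180.0, -0.1, 105.8]
ft_force: [-2.5, 4.9, 2.2]
finger_gap: 10.3
grip_force: 2.6
```

step_arm:
  targets:
    - {"dp": [-0.003,0,0],"angular": [0,0,0],"fingers": 0.88}
    - {"dp": [-0.006,0,0],"angular": [0,0,0],"fingers": 0.88}
    - {"dp": [-0.009,0,0],"angular": [0,0,0],"fingers": 0.88}
    - {"dp": [-0.012,0,0],"angular": [0,0,0],"fingers": 0.88}
    - {"dp": [-0.012,0,0],"angular": [0,0,0],"fingers": 0.88}
    - {"dp": [-0.012,0,0],"angular": [0,0,0],"fingers": 0.88}
    - {"dp": [-0.012,0,0],"angular": [0,0,0],"fingers": 0.88}
    - {"dp": [-0.012,0,0],"angular": [0,0,0],"fingers": 0.88}

```text
time: 16.5
tool_pos: [502.5, 20.7, 52.7]
tcp_rot: [-180.0, -0.2, 105.9]
ft_force: [-4.4, 13.7, 5.2]
finger_gap: 10.2
grip_force: 6.5
```

The force rises with no motion, so the retainer is at its stop. I'll back off.

step_arm:
  targets:
    - {"dp": [0.03,0,0],"angular": [0,0,0],"fingers": 0.88}
    - {"dp": [0.1,0,0],"angular": [0,0,0],"fingers": 0.88}
    - {"dp": [0.25,0,-0.1],"angular": [0,0,0],"fingers": 0.88}
    - {"dp": [0.4,0,-0.3],"angular": [0,0,0],"fingers": 0.88}
    - {"dp": [0.7,0,-0.5],"angular": [0,0,0],"fingers": 0.88}
    - {"dp": [1.0,0,-0.5],"angular": [0,0,0],"fingers": 0.88}
    - {"dp": [1.0,0,-0.5],"angular": [0,0,0],"fingers": 0.88}
    - {"dp": [1.0,0,-0.5],"angular": [0,0,0],"fingers": 0.88}

```text
time: 17.5
tool_pos: [448.4, 210.9, 152.6]
tcp_rot: [-180.0, 0.0, 105.9]
ft_force: [0.2, -0.7, 0.2]
finger_gap: 10.3
grip_force: 0.0
```

Run:
```python
from h import *
im=snapshot('top');s=snapshot('scene')
look(['retainer_pin','pivot','bush'])
S=sense();print(S['tool_pos'],S['ft_force'],S['time'])
a=cv2.resize(im[190:310,190:310],(400,400),interpolation=cv2.INTER_CUBIC)
b=cv2.resize(s[185:245,280:380],(400,240),interpolation=cv2.INTER_CUBIC)
cv2.imwrite('pics/c8.png',np.hstack([a,cv2.copyMakeBorder(b,0,160,0,0,0)]))
```

```text
top retainer_pin []
top pivot [(0.7, [230.0, 232.0], [573.6, 24.4])]
top bush [(0.54, [288.0, 250.0], [525.7, -123.4])]
scene retainer_pin [(0.71, [324.0, 198.0], [512.9, 7.9])]
scene pivot [(0.64, [329.0, 229.0], [575.9, 28.9]), (0.29, [355.0, 313.0], [810.7, 103.8])]
scene bush [(0.58, [274.0, 210.0], [526.2, -120.2])]
[448.95150005 209.798839   152.69900955] [-0.46854871  0.16471371  0.22059012] 17.9
```

View pics/c8.png

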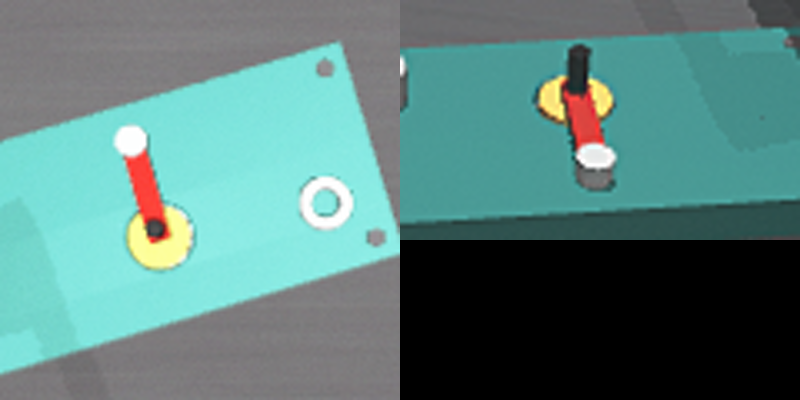

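The retainer lies over the flush disc, pin at about (237,258) in the top view and bar along the jig's -x. The bush is unmoved at (288,250). I'll hand in.

```bash
python3 -c "from bench import hand_in; print(hand_in())"
```

```text
the job is handed in; nothing more can be done
None
```

Job handed in at about 18 s of the 64 s allowed: the camera views show the disc flush in the recess and the retainer over it, where the push met its stop; the bush reads unmoved, and nothing else on the bench was approached.

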